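Find the preserving jar whose seal has failed and hold its lid open

TASK

Three clip-top jars of preserved lemons stand on the mat with their clips undone, and one has lost its vacuum. Going from the robot's left to its right, tap the middle of each lid lightly with the fingertips to feel which lid gives, then swing up the lid of the jar that gave, about half-way to upright, and finish while still holding it open there so that the cook can look inside. Keep all three jars standing upright where they are and leave everything else on the counter alone.

Things in the scene. Friction and masses are not known exactly. Their poses are not given: they have to be found in the camera images.
- jar_a: clip-top glass jar of lemons, 94 mm across, rim 100 mm high, 0.9 kg, loose on the mat; three look alike, their letters tell neither place nor which is loose. Its undone lever hangs at the front of the glass, to 56 mm from the axis, below 95 mm. Origin: centre of its underside; z up, x towards the lid's hinge (away from the robot within 0.55 rad)
- jar_b: clip-top glass jar of lemons, 94 mm across, rim 100 mm high, 0.9 kg, loose on the mat; three look alike, their letters tell neither place nor which is loose. Its undone lever hangs at the front of the glass, to 56 mm from the axis, below 95 mm. Origin: centre of its underside; z up, x towards the lid's hinge (away from the robot within 0.55 rad)
- jar_c: clip-top glass jar of lemons, 94 mm across, rim 100 mm high, 0.9 kg, loose on the mat; three look alike, their letters tell neither place nor which is loose. Its undone lever hangs at the front of the glass, to 56 mm from the axis, below 95 mm. Origin: centre of its underside; z up, x towards the lid's hinge (away from the robot within 0.55 rad)
- lid_a (a point): middle of the top of that jar's glass lid, 117 mm above the jar's underside; flat top 68 mm, rim 86 mm across; x from front loop to hinge, y along the hinge, z up off the lid. A sealed lid neither gives nor opens: pulling it lifts the jar. The loose one looks the same but sinks 4 mm when pressed (from about 2 N, fully down at 5 N) and springs back; let go, it falls shut
- lid_b (a point): middle of the top of that jar's glass lid, 117 mm above the jar's underside; flat top 68 mm, rim 86 mm across; x from front loop to hinge, y along the hinge, z up off the lid. A sealed lid neither gives nor opens: pulling it lifts the jar. The loose one looks the same but sinks 4 mm when pressed (from about 2 N, fully down at 5 N) and springs back; let go, it falls shut
- lid_c (a point): middle of the top of that jar's glass lid, 117 mm above the jar's underside; flat top 68 mm, rim 86 mm across; x from front loop to hinge, y along the hinge, z up off the lid. A sealed lid neither gives nor opens: pulling it lifts the jar. The loose one looks the same but sinks 4 mm when pressed (from about 2 N, fully down at 5 N) and springs back; let go, it falls shut
- loop_a (a point): middle of the steel wire loop sticking out from the front of that jar's lid: 33 mm wide over all (along y), 5 mm wire, end bar 11 mm farther out; 64 mm along -x from the lid's middle, 4 mm below its top; free at both sides for a pinch across its width from above, and can turn in the pads; axes as the lid's
- loop_b (a point): middle of the steel wire loop sticking out from the front of that jar's lid: 33 mm wide over all (along y), 5 mm wire, end bar 11 mm farther out; 64 mm along -x from the lid's middle, 4 mm below its top; free at both sides for a pinch across its width from above, and can turn in the pads; axes as the lid's
- loop_c (a point): middle of the steel wire loop sticking out from the front of that jar's lid: 33 mm wide over all (along y), 5 mm wire, end bar 11 mm farther out; 64 mm along -x from the lid's middle, 4 mm below its top; free at both sides for a pinch across its width from above, and can turn in the pads; axes as the lid's
- mat: black ribbed rubber service mat fixed to the counter, 210 x 500 x 8 mm, the jars stand on it; origin at the centre of its underside, x its short side
- dish: bystander: small white bowl, 56 mm across, 34 mm high, loose on the mat behind and between two of the jars; origin under its centre
- pepper: bystander: small amber pepper bottle with a black cap, 38 mm across, 84 mm high, loose on the mat behind and between two of the jars; origin under its centre
- spoon: bystander: spoon with a wooden handle, 170 mm long, lying loose on the counter in front of the mat; origin under its middle
- sealring: bystander: spare orange rubber sealing ring, 94 mm across, 4 mm thick, lying loose to the left of the mat; origin under its centre
- decanter: bystander: loose glass decanter holding red wine, 184 mm across, 235 mm high, at the robot's left; origin under its centre
- wine: bystander: loose dark wine bottle, 74 mm across, 300 mm high, at the robot's right; origin under its centre
- plates: bystander: loose pile of white tasting plates, 164 mm across, 31 mm high, to the right of the mat; origin under its centre
- hinge_a (a point): point on the hinge axis (along y) of that jar's lid, at the jar's rear, 54 mm from its axis and 105 mm above its underside, 118 mm from the loop's middle; axes as the lid's. The loose lid (150 g) swings about it, front edge rising, freely up to 1.75 rad
- hinge_b (a point): point on the hinge axis (along y) of that jar's lid, at the jar's rear, 54 mm from its axis and 105 mm above its underside, 118 mm from the loop's middle; axes as the lid's. The loose lid (150 g) swings about it, front edge rising, freely up to 1.75 rad
- hinge_c (a point): point on the hinge axis (along y) of that jar's lid, at the jar's rear, 54 mm from its axis and 105 mm above its underside, 118 mm from the loop's middle; axes as the lid's. The loose lid (150 g) swings about it, front edge rising, freely up to 1.75 rad
There are look-alikes about, which are no part of the job. Leave any green look-alike of the jar_c alone.

How it is judged:
By the outcome, as a careful person would: the job done as asked, in the order asked, and still so for the second after the job is handed in, while the arm keeps its last pose, push and grip.
It also fails if it takes over 51 s, if anything falls off the work surface, if the arm or the gripper's body presses on something with over 40 N, if the wrist force passes 120 N, or if a joint passes its speed limit or range.

ROBOT

A 7-joint arm with a two-finger parallel gripper is mounted at the origin on the work surface. World frame = base frame: x ahead of the robot, y to its left, z up, the work surface at z = 0. Lengths are in m, angles in rad, forces in N, time in s.
With the tool pointing down it reaches from about 0.35 to 0.9 m from the base axis. Payload 19.9 kg.
Tool frame: the origin (TCP) lies between the finger pads; the fingertips stand 25 mm ahead of it and the grasp point (between the pads) lies 6 mm ahead of it; z points along the fingers, y is the line along which they close (so a half turn about z gives the same grasp; the last joint's range is limited). The gripper opens to 85 mm and grips with 20 to 120 N. Pads are 22 mm wide; open, the fingers measure 114 mm over their backs; the gripper's body (76 mm by 85 mm) begins 54 mm behind the grasp point. The pads swing forward as they close: fully open they stand 13 mm farther back than shut.
Start: joints at [1.183, 0.417, -0.01, 1.614, 0.005, 1.111, -0.053], TCP at [0.212, -0.588, 0.256] pointing down, gripper open.
Joint ranges: [-2.81, 2.81], [-0.39, 2.02], [-1.27, 1.25], [0.06, 2.57], [-1.19, 4.33], [0.19, 2], [-2.82, 2.82]. Speed limits (rad/s): [1.89, 1.89, 2.39, 2.39, 3.01, 3.01, 3.01].

INTERFACE

Orientations are given as a unit quaternion [w, x, y, z].
In Python, from workcell import ctrl, cams gives the robot as it stands.
- The arm moves only by the shell command python3 -m pendant 'ROWS' [FORCE]. ROWS is JSON, a list of rows, each a list of 3 entries, a list of its own where there are three numbers: the closure, from 0 (fully open) to 1 (shut), then the shift along the tool's x, y, z in cm, then the turn, a rotation vector about the tool's x, y, z in rad. In form: [[grip, [dx, dy, dz], [ax, ay, az]], ...]. A call has 1 to 12 rows; each row shifts and turns the commanded pose from where the row before left it, along the tool's axes as they then stand; what a row does not reach is not made up. A row lasts 1/12 s, in which the tool goes at most 41.7 mm and 7.16 degrees, less where a joint would pass 70% of its speed; a pose out of reach is approached as far as the arm can. A call with a gripper value outside its range is refused whole. The fingers move at their own pace and stop on an object; FORCE is the grip in N (left out, the last holds). Time passes only in rows, so rows that do not move let the fingers close. It gives the time, the measured TCP pose, the force, the opening and the grip force at its end, in the units of the state.
- ctrl.read_state(): the state, without advancing time (a new reading comes with each control period).
- cams.snapshot(name): name is "side" or "top"; returns (picture, depth): 400x640x3 uint8, red, green, blue; 400x640 float32, m along the optical axis (not along the pixel's ray), 0 where there is no reading.
- cams.calibration(name): a dict with "intrinsics" (3x3 intrinsics, pixels), "k1" (the pictures are not rectified: a ray, as slopes to the right and down, at radius r is drawn at 1 + k1 r^2 times it, then the intrinsics apply), "origin" and "orientation" of the camera in the world. Camera axes: x right, y up, looking along -z (the intrinsics and any distortion apply to the point x, -y, -z); pixel columns grow to the right and rows downward; lengths in m; the calibration is good to about 2 mm. A picture is of the moment at which its call begins. calibration takes no time and is no camera call.
- ctrl.close_job(): hands the job in; it is judged then, once.
The state is a dict: "clock": time; "q": joint angles; "joint_vel": joint speeds; "joint_efforts": joint torques, N m; "tcp_pos": TCP position; "orientation": TCP orientation; "force": force on the tool from outside, world axes, zero at the start; "torque": the same for the moment, N m; "grip_width": finger opening in m; "grasp_force": force on a finger pad.
Only numpy, scipy, OpenCV 4.12 (cv2) and the standard library are available. Lean on these libraries where they do the work, as an engineer would, in place of code of your own. Each camera call takes 0.05 s, during which the arm holds its last target. There are 200 camera calls.

## Working session

There is one attempt and no reset: what is moved stays moved. The work goes in short steps, Python scripts to look and compute and a shell command to move; the robot and the scene stay as the last step left them, time stands still between calls to the robot, and variables do not carry over. Pictures are saved under pics/ and viewed, at most 10 in all, crops included, and the job is handed in when it is done.

```bash
mkdir -p pics; ls
cat > h.py <<'E'
import numpy as np, cv2
from workcell import ctrl, cams
from scipy.spatial.transform import Rotation as R
def rot(o):
    o=np.array(o,float)
    return o if o.shape==(3,3) else R.from_quat(o,scalar_first=True).as_matrix()
def world(c,u,v,d):
    K=np.array(c["intrinsics"]);k=c["k1"]
    x=(u-K[0,2])/K[0,0];y=(v-K[1,2])/K[1,1]
    a,b=x,y
    for _ in range(20):
        s=1+k*(a*a+b*b);a,b=x/s,y/s
    p=np.stack([a*d,-b*d,-d*np.ones_like(a)],-1)
    return p@rot(c["orientation"]).T+np.array(c["origin"])
E
python3 - <<'E'
from h import *
for n in("top","side"):
    p,d=cams.snapshot(n);cv2.imwrite(f"pics/{n}0.png",p[:,:,::-1]);np.savez(f"{n}0.npz",p=p,d=d)
    print(cams.calibration(n))
print(ctrl.read_state())
E
```

```text
pics
{'intrinsics': array([[472.94565124,   0.        , 317.09786617],
       [  0.        , 472.94565124, 194.62574006],
       [  0.        ,   0.        ,   1.        ]]), 'k1': -0.10101701633218016, 'origin': array([0.3279981 , 0.03059189, 1.39178557]), 'orientation': array([ 0.70567581,  0.05617602, -0.05675471, -0.70402046])}
{'intrinsics': array([[435.13143626,   0.        , 324.18446476],
       [  0.        , 435.13143626, 203.61607734],
       [  0.        ,   0.        ,   1.        ]]), 'k1': -0.05443667793253991, 'origin': array([-0.07594715,  0.96267369,  0.95754447]), 'orientation': array([-0.2637817 , -0.11913472,  0.42287836,  0.85872   ])}
{'clock': 0.1, 'q': array([ 1.183487  ,  0.41790148, -0.0103084 ,  1.61412901,  0.00471495,
        1.1107151 , -0.05301021]), 'joint_vel': array([ 0.00091061, -0.00064201,  0.00031902, -0.00061428, -0.00112692,
        0.0006154 ,  0.00137138]), 'joint_efforts': array([ 1.76041762e-03, -8.65823436e+01,  6.80164285e-01, -4.35639811e+01,
        1.91789208e-02,  4.82463001e-03,  7.51958964e-05]), 'tcp_pos': array([ 0.21174035, -0.58772376,  0.25572447]), 'orientation': array([-5.45754757e-04,  9.85088225e-01,  1.72049034e-01, -1.45327367e-04]), 'force': array([ 0.48786438, -0.13512098,  0.34380202]), 'torque': array([-0.01024184, -0.01352327,  0.00482002]), 'grasp_force': 0.0, 'grip_width': 0.08510604419247667}
```

View pics/top0.png

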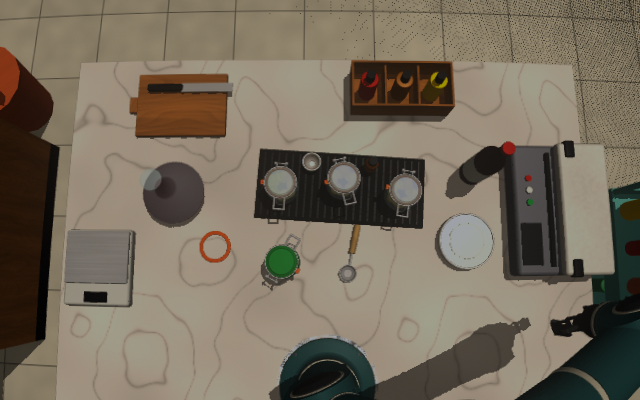

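View pics/side0.png

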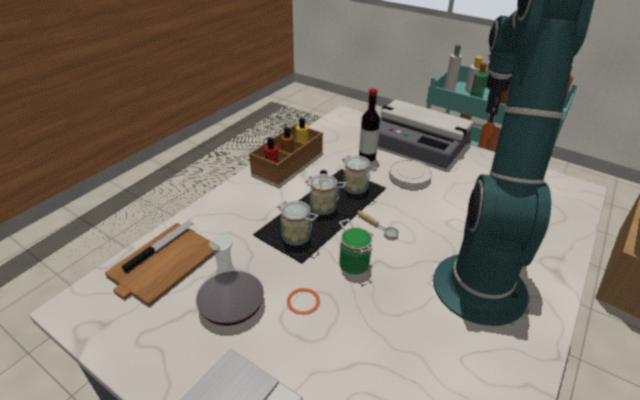

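The top view shows three clear-lidded jars on the mat at about (280,182), (344,179) and (404,190). A green jar stands off the mat at (282,262). The three on the mat fit the task and the green one is the look-alike, so I'll confirm that in an enlarged crop.

Run:
```python
from h import *
z=np.load("top0.npz");p=z["p"]
c=cv2.resize(p[145:235,250:430,::-1],None,fx=4.4,fy=4.4,interpolation=cv2.INTER_CUBIC)
cv2.imwrite("pics/crop0.png",c)
```

```text
(no output)
```

View pics/crop0.png

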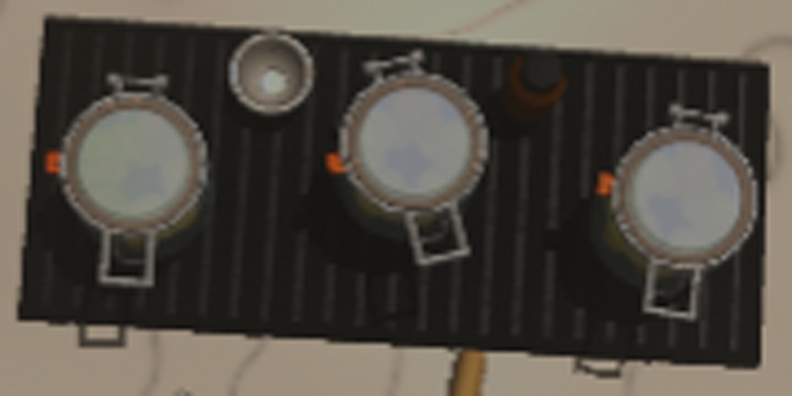

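The crop shows the three clear jars, with lid centres at crop px (134,163), (414,143) and (685,195). Their loops are at (127,258), (437,235) and (671,290), and their hinges at (138,88), (396,68) and (699,118). The dish (271,72) and pepper (537,82) stand behind. None of these three is green, so I'm measuring these.

```bash
cat >> h.py <<'E'
def plane(c,u,v,z):
    o=np.array(c["origin"]);p=world(c,np.array(float(u)),np.array(float(v)),1.0)
    return o+(p-o)*(z-o[2])/(p[2]-o[2])
E
python3 - <<'E'
from h import *
z=np.load("top0.npz");d=z["d"];c=cams.calibration("top")
f=lambda a:((a[0]+.5)/4.4-.5+250,(a[1]+.5)/4.4-.5+145)
V,U=np.mgrid[0:400,0:640];W=world(c,U.astype(float),V.astype(float),d)
for l,o,h in [((134,163),(127,258),(138,88)),((414,143),(437,235),(396,68)),((685,195),(671,290),(699,118))]:
    L=plane(c,*f(l),.125);O=plane(c,*f(o),.121);H=plane(c,*f(h),.113)
    u,v=map(int,np.round(f(l)))
    # blob at lid height
    w=W[v-20:v+21,u-20:u+21].reshape(-1,3);m=(abs(w[:,2]-.125)<.006)&(np.hypot(*(w[:,:2]-L[:2]).T)<.05);w=w[m]
    top=w[np.hypot(*(w[:,:2]-L[:2]).T)<.025]
    C,r=cv2.minEnclosingCircle(w[:,:2].astype(np.float32)*1000) 
    print(L.round(4),"z",np.median(top[:,2]).round(4),"blob",w[:,:2].mean(0).round(4),len(w),np.array(C).round(1),round(r,1),
     "loop",O.round(4),"len",np.hypot(*(L-O)[:2]).round(4),"hinge",H.round(4),np.hypot(*(H-L)[:2]).round(4),"yaw",np.arctan2(*(H-O)[[1,0]]).round(3))
s=ctrl.read_state();print(rot(s["orientation"]).round(3))
E
```

```text
[0.5678 0.1308 0.125 ] z 0.1243 blob [0.5682 0.131 ] 701 [566.6 130. ] 47.5 loop [0.5089 0.1346 0.121 ] len 0.059 hinge [0.6182 0.13   0.113 ] 0.0503 yaw -0.042
[ 0.5809 -0.0428  0.125 ] z 0.125 blob [ 0.5817 -0.044 ] 708 [582.1 -44.5] 47.9 loop [ 0.5238 -0.0568  0.121 ] len 0.0588 hinge [ 0.6315 -0.0325  0.113 ] 0.0516 yaw 0.223
[ 0.5486 -0.2108  0.125 ] z 0.1252 blob [ 0.5481 -0.2113] 751 [ 546.9 -211.5] 47.5 loop [ 0.4897 -0.2013  0.121 ] len 0.0596 hinge [ 0.6    -0.2234  0.113 ] 0.0529 yaw -0.198
[[ 0.941  0.339 -0.   ]
 [ 0.339 -0.941  0.001]
 [-0.    -0.001 -1.   ]]
```

```bash
cat >> h.py <<'E'
def go(t,yaw=None):
    s=ctrl.read_state();M=rot(s["orientation"]);d=M.T@(np.array(t)-s["tcp_pos"])
    y0=np.arctan2(M[1,0],M[0,0]);print("t",round(s["clock"],2),"at",s["tcp_pos"].round(4),"yaw",y0.round(3),"shift cm",(d*100).round(2),"F",s["force"].round(2),"w",round(s["grip_width"],4),"gf",round(s["grasp_force"],1))
    if yaw is not None:
        T=np.array([[np.cos(yaw),np.sin(yaw),0],[np.sin(yaw),-np.cos(yaw),0],[0,0,-1]]).T
        T=np.column_stack([[np.cos(yaw),np.sin(yaw),0],[np.sin(yaw),-np.cos(yaw),0],[0,0,-1]])
        print("turn",R.from_matrix(M.T@T).as_rotvec().round(3))
E
python3 -m pendant '[[1,[2.41,-2.32,0],[0,0,0]],[1,[2.41,-2.32,0],[0,0,0]],[1,[2.41,-2.32,0],[0,0,0]],[1,[2.41,-2.32,0],[0,0,0]],[1,[2.41,-2.32,0],[0,0,0]],[1,[2.41,-2.32,0],[0,0,0]],[1,[2.41,-2.32,0],[0,0,0]],[1,[2.41,-2.32,0],[0,0,0]],[1,[2.41,-2.32,0],[0,0,0]],[1,[2.41,-2.32,0],[0,0,0]],[1,[2.41,-2.32,0],[0,0,0]],[1,[2.41,-2.32,0],[0,0,0]]]'
python3 -m pendant '[[1,[2.41,-2.32,0],[0,0,0]],[1,[2.41,-2.32,0],[0,0,0]],[1,[2.41,-2.32,0],[0,0,0]],[1,[2.41,-2.32,0],[0,0,0]],[1,[2.41,-2.32,0],[0,0,0]],[1,[2.41,-2.32,0],[0,0,0]],[1,[2.41,-2.32,0],[0,0,0]],[1,[2.41,-2.32,0],[0,0,0]],[1,[2.41,-2.32,0],[0,0,0]],[1,[2.41,-2.32,0],[0,0,0]],[1,[2.41,-2.32,0],[0,0,0]],[1,[2.41,-2.32,0],[0,0,0]]]'
python3 -m pendant '[[1,[0,0,0],[0,0,0.1]],[1,[0,0,0],[0,0,0.1]],[1,[0,0,0],[0,0,0.1]],[1,[0,0,0],[0,0,0.087]],[1,[0,0,0],[0,0,0]]]'
python3 -c "
from h import *
go((.568,.131,.156),-.042)"
```

```text
clock: 1.1
tcp_pos: [0.3898, -0.2264, 0.2562]
orientation: [-0.0, 0.985, 0.172, -0.0]
force: [0.7, -1.5, 1.1]
grip_width: 0.0004
grasp_force: 0.0
clock: 2.1
tcp_pos: [0.5676, 0.1334, 0.256]
orientation: [0.0, 0.985, 0.172, -0.0]
force: [-0.2, 0.3, 1.1]
grip_width: 0.0001
grasp_force: 0.0
clock: 2.52
tcp_pos: [0.5671, 0.1319, 0.256]
orientation: [0.0, 1.0, -0.023, -0.0]
force: [-0.7, -0.5, -0.0]
grip_width: -0.0004
grasp_force: 0.0
t 2.52 at [0.5671 0.1319 0.256 ] yaw -0.046 shift cm [ 0.1   0.09 10.  ] F [-0.67 -0.49 -0.02] w -0.0004 gf 0.0
turn [ 0.     0.001 -0.004]
```

```bash
python3 -m pendant '[[1,[0.1,0.1,2.5],[0,0,0]],[1,[0,0,2.5],[0,0,0]],[1,[0,0,2.5],[0,0,0]],[1,[0,0,1.5],[0,0,0]],[1,[0,0,0.7],[0,0,0]],[1,[0,0,0],[0,0,0]],[1,[0,0,0],[0,0,0]]]'
python3 -m pendant '[[1,[0,0,0.1],[0,0,0]],[1,[0,0,0.1],[0,0,0]],[1,[0,0,0],[0,0,0]]]'
python3 -m pendant '[[1,[0,0,0.1],[0,0,0]],[1,[0,0,0.1],[0,0,0]],[1,[0,0,0],[0,0,0]]]'
```

```text
clock: 3.1
tcp_pos: [0.5685, 0.131, 0.1598]
orientation: [-0.0, 1.0, -0.02, 0.0]
force: [-0.1, 0.0, 0.4]
grip_width: -0.0003
grasp_force: 0.0
clock: 3.35
tcp_pos: [0.5685, 0.1309, 0.1579]
orientation: [-0.0, 1.0, -0.02, 0.0]
force: [0.0, 0.2, -0.8]
grip_width: -0.0004
grasp_force: 0.0
clock: 3.6
tcp_pos: [0.5682, 0.1308, 0.1553]
orientation: [-0.0, 1.0, -0.021, -0.0]
force: [0.1, 0.2, -0.3]
grip_width: -0.0001
grasp_force: 0.0
```

```bash
python3 -m pendant '[[1,[0,0,0.1],[0,0,0]],[1,[0,0,0.1],[0,0,0]],[1,[0,0,0],[0,0,0]]]'
for i in 1 2; do :; done
python3 -m pendant '[[1,[0,0,0.1],[0,0,0]],[1,[0,0,0],[0,0,0]]]'
python3 -m pendant '[[1,[0,0,0.1],[0,0,0]],[1,[0,0,0],[0,0,0]]]'
```

```text
clock: 3.85
tcp_pos: [0.5681, 0.1309, 0.1531]
orientation: [0.0, 1.0, -0.021, -0.0]
force: [-0.6, 0.4, -0.2]
grip_width: 0.0001
grasp_force: 0.0
clock: 4.02
tcp_pos: [0.5682, 0.1308, 0.1521]
orientation: [-0.0, 1.0, -0.021, -0.0]
force: [-0.4, -0.6, -0.2]
grip_width: -0.0002
grasp_force: 0.0
clock: 4.18
tcp_pos: [0.5681, 0.1308, 0.1511]
orientation: [-0.0, 1.0, -0.021, -0.0]
force: [-0.5, -0.3, -0.1]
grip_width: -0.0002
grasp_force: 0.0
```

```bash
python3 -m pendant '[[1,[0,0,0.1],[0,0,0]],[1,[0,0,0],[0,0,0]]]'
python3 -m pendant '[[1,[0,0,0.1],[0,0,0]],[1,[0,0,0],[0,0,0]]]'
```

```text
clock: 4.35
tcp_pos: [0.5683, 0.1309, 0.1502]
orientation: [-0.0, 1.0, -0.021, -0.0]
force: [0.0, 0.6, 0.2]
grip_width: 0.0003
grasp_force: 0.0
clock: 4.52
tcp_pos: [0.5684, 0.1309, 0.1501]
orientation: [0.0, 1.0, -0.021, 0.0]
force: [-5.6, -1.9, 14.8]
grip_width: 0.0
grasp_force: 7.4
```

Jar 1 is rigid: the tip stopped at 0.1501 m with 15 N on it, so it is sealed. Next is jar 2.

```bash
python3 -m pendant '[[1,[0,0,-2.5],[0,0,0]],[1,[0,0,-2.5],[0,0,0]],[1,[0.4,3.46,0],[0,0,0]],[1,[0.4,3.46,0],[0,0,0]],[1,[0.4,3.46,0],[0,0,0]],[1,[0.4,3.46,0],[0,0,0]],[1,[0.4,3.46,0],[0,0,0]],[1,[0,0,0],[0,0,-0.1]],[1,[0,0,0],[0,0,-0.1]],[1,[0,0,0],[0,0,-0.065]],[1,[0,0,0],[0,0,0]]]'
python3 -c "
from h import *
go((.5812,-.0432,.152),.223)"
```

```text
clock: 5.43
tcp_pos: [0.581, -0.043, 0.1992]
orientation: [-0.0, 0.994, 0.113, -0.0]
force: [0.4, -0.9, -0.8]
grip_width: 0.0002
grasp_force: 0.0
t 5.43 at [ 0.581  -0.043   0.1992] yaw 0.227 shift cm [0.01 0.02 4.72] F [ 0.36 -0.87 -0.84] w 0.0002 gf 0.0
turn [-0.     0.     0.004]
```

```bash
python3 -m pendant '[[1,[0,0,2],[0,0,0]],[1,[0,0,1.5],[0,0,0]],[1,[0,0,0.9],[0,0,0]],[1,[0,0,0.3],[0,0,0]],[1,[0,0,0],[0,0,0]],[1,[0,0,0],[0,0,0]]]'
python3 -m pendant '[[1,[0,0,0.1],[0,0,0]],[1,[0,0,0],[0,0,0]]]'
python3 -m pendant '[[1,[0,0,0.05],[0,0,0]],[1,[0,0,0],[0,0,0]]]'
python3 -m pendant '[[1,[0,0,0.05],[0,0,0]],[1,[0,0,0],[0,0,0]]]'
```

```text
clock: 5.93
tcp_pos: [0.5814, -0.0426, 0.1528]
orientation: [-0.0, 0.994, 0.111, 0.0]
force: [-0.1, -0.2, -0.1]
grip_width: 0.0001
grasp_force: 0.0
clock: 6.1
tcp_pos: [0.5814, -0.0428, 0.1518]
orientation: [0.0, 0.994, 0.112, 0.0]
force: [-0.6, 0.8, 0.1]
grip_width: 0.0
grasp_force: 0.0
clock: 6.27
tcp_pos: [0.5812, -0.0428, 0.151]
orientation: [0.0, 0.994, 0.112, 0.0]
force: [-1.3, -0.3, -0.3]
grip_width: 0.0004
grasp_force: 0.0
clock: 6.43
tcp_pos: [0.5811, -0.0428, 0.1503]
orientation: [-0.0, 0.994, 0.112, -0.0]
force: [0.2, 0.1, -1.2]
grip_width: 0.0
grasp_force: 0.0
```

```bash
python3 -m pendant '[[1,[0,0,0.05],[0,0,0]],[1,[0,0,0],[0,0,0]]]'
python3 -m pendant '[[1,[0,0,0.05],[0,0,0]],[1,[0,0,0],[0,0,0]]]'
```

```text
clock: 6.6
tcp_pos: [0.5811, -0.0428, 0.1501]
orientation: [0.0, 0.994, 0.112, 0.0]
force: [-2.0, 0.0, 6.7]
grip_width: 0.0002
grasp_force: 3.1
clock: 6.77
tcp_pos: [0.5812, -0.0428, 0.1501]
orientation: [0.0, 0.994, 0.112, 0.0]
force: [-6.7, 0.2, 15.3]
grip_width: -0.0001
grasp_force: 7.3
```

Jar 2 is also rigid. Next is jar 3.

```bash
python3 -m pendant '[[1,[0,0,-2.5],[0,0,0]],[1,[0,0,-2.5],[0,0,0]],[1,[-1.39,3.13,0],[0,0,0]],[1,[-1.39,3.13,0],[0,0,0]],[1,[-1.39,3.13,0],[0,0,0]],[1,[-1.39,3.13,0],[0,0,0]],[1,[-1.39,3.13,0],[0,0,0]],[1,[0,0,0],[0,0,0.11]],[1,[0,0,0],[0,0,0.11]],[1,[0,0,0],[0,0,0.1]],[1,[0,0,0],[0,0,0.1]],[1,[0,0,0],[0,0,0]]]'
python3 -c "
from h import *
go((.548,-.211,.152),-.198)"
```

```text
clock: 7.77
tcp_pos: [0.5481, -0.2108, 0.1993]
orientation: [0.0, 0.995, -0.1, -0.0]
force: [0.3, 0.5, -0.6]
grip_width: -0.0001
grasp_force: 0.0
t 7.77 at [ 0.5481 -0.2108  0.1993] yaw -0.201 shift cm [-0.    0.02  4.73] F [ 0.28  0.5  -0.61] w -0.0001 gf 0.0
turn [ 0.     0.    -0.003]
```

```bash
python3 -m pendant '[[1,[0,0,2],[0,0,0]],[1,[0,0,1.5],[0,0,0]],[1,[0,0,0.9],[0,0,0]],[1,[0,0,0.3],[0,0,0]],[1,[0,0,0],[0,0,0]],[1,[0,0,0],[0,0,0]]]'
python3 -m pendant '[[1,[0,0,0.1],[0,0,0]],[1,[0,0,0.1],[0,0,0]],[1,[0,0,0],[0,0,0]]]'
python3 -m pendant '[[1,[0,0,0.1],[0,0,0]],[1,[0,0,0],[0,0,0]]]'
python3 -m pendant '[[1,[0,0,0.05],[0,0,0]],[1,[0,0,0],[0,0,0]]]'
```

```text
clock: 8.27
tcp_pos: [0.5483, -0.2109, 0.1528]
orientation: [-0.0, 0.995, -0.097, 0.0]
force: [0.0, 0.1, 1.2]
grip_width: -0.0001
grasp_force: 0.0
clock: 8.52
tcp_pos: [0.5482, -0.2109, 0.1505]
orientation: [0.0, 0.995, -0.098, 0.0]
force: [-0.2, 0.5, -0.8]
grip_width: 0.0001
grasp_force: 0.0
clock: 8.68
tcp_pos: [0.5482, -0.2109, 0.1495]
orientation: [0.0, 0.995, -0.098, 0.0]
force: [-0.3, -0.2, 2.5]
grip_width: 0.0002
grasp_force: 1.1
clock: 8.85
tcp_pos: [0.5482, -0.2109, 0.1489]
orientation: [0.0, 0.995, -0.098, 0.0]
force: [0.5, -1.3, 2.3]
grip_width: -0.0001
grasp_force: 1.3
```

```bash
python3 -m pendant '[[1,[0,0,0.1],[0,0,0]],[1,[0,0,0.1],[0,0,0]],[1,[0,0,0],[0,0,0]]]'
python3 -m pendant '[[1,[0,0,-2.5],[0,0,0]],[1,[0,0,-2.5],[0,0,0]],[0.2,[0,0,-2],[0,0,0]],[0.2,[0,0,0],[0,0,0]]]'
python3 - <<'E'
from h import *
p,d=cams.snapshot("top");cv2.imwrite("pics/top1.png",cv2.resize(p[145:235,340:460,::-1],None,fx=6,fy=6,interpolation=cv2.INTER_CUBIC))
y=-.198;L=np.array([.5484,-.211]);O=L-.064*np.array([np.cos(y),np.sin(y)]);print(O)
go((*O,.19),y)
E
```

```text
clock: 9.1
tcp_pos: [0.5481, -0.2109, 0.1467]
orientation: [-0.0, 0.995, -0.098, 0.0]
force: [0.3, -0.6, 4.2]
grip_width: -0.0002
grasp_force: 1.9
clock: 9.43
tcp_pos: [0.5494, -0.2112, 0.2204]
orientation: [0.001, 0.995, -0.098, 0.002]
force: [0.7, 0.1, 0.2]
grip_width: 0.0233
grasp_force: 0.0
[ 0.48565043 -0.19841064]
t 9.48 at [ 0.5487 -0.211   0.2184] yaw -0.196 shift cm [-6.44 -0.01  2.83] F [ 0.53 -0.1  -0.19] w 0.0307 gf 0.0
turn [ 0.001 -0.003  0.002]
```

View pics/top1.png

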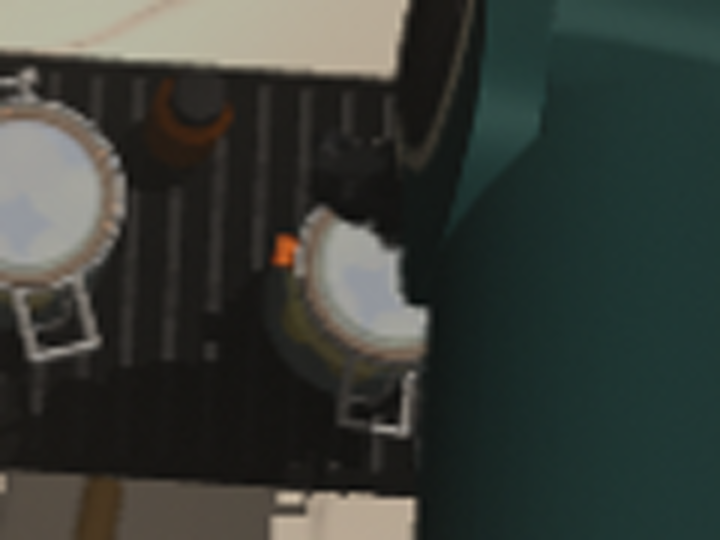

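The crop shows the jar still in place, with its loop at about (378,402). Jar 3 gave steadily to 0.1467 m at only 4 N, so it is the loose one. I'll move over its loop, pinching 3 mm outward of the middle.

```bash
python3 -m pendant '[[0.3,[-2.2,0,0],[0,0,0]],[0.3,[-2.2,0,0],[0,0,0]],[0.3,[-2.3,0,0],[0,0,0]],[0.3,[0,0,2],[0,0,0]],[0.3,[0,0,2],[0,0,0]],[0.3,[0,0,2],[0,0,0]],[0.3,[0,0,0],[0,0,0]],[0.3,[0,0,0],[0,0,0]]]'
python3 - <<'E'
from h import *
p,d=cams.snapshot("side");cv2.imwrite("pics/side1.png",cv2.resize(p[130:240,290:420,::-1],None,fx=5,fy=5,interpolation=cv2.INTER_CUBIC))
go((.4826,-.1984,.131),-.192)
E
```

```text
clock: 10.15
tcp_pos: [0.4817, -0.1974, 0.1559]
orientation: [-0.001, 0.995, -0.098, -0.001]
force: [0.9, 0.2, 0.7]
grip_width: 0.0595
grasp_force: 0.0
t 10.2 at [ 0.4823 -0.1977  0.1569] yaw -0.196 shift cm [0.04 0.07 2.59] F [-0.06 -0.67  0.73] w 0.0599 gf 0.0
turn [-0.     0.001 -0.004]
```

View pics/side1.png

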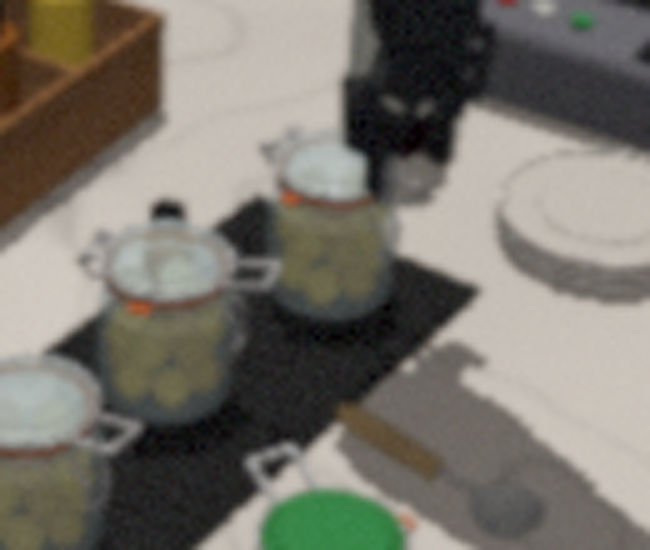

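The fingers straddle the loop at crop (410,170) and nothing has been disturbed. I'll descend and close in stages.

```bash
python3 -m pendant '[[0.3,[0,0,1],[0,0,0]],[0.3,[0,0.05,1],[0,0,0]],[0.3,[0,0,0.6],[0,0,0]],[0.5,[0,0,0],[0,0,0]],[0.53,[0,0,0],[0,0,0]],[0.55,[0,0,0],[0,0,0]],[0.55,[0,0,0],[0,0,0]]]' 20
python3 -m pendant '[[0.57,[0,0,0],[0,0,0]],[0.57,[0,0,0],[0,0,0]]]'
python3 -m pendant '[[0.59,[0,0,0],[0,0,0]],[0.59,[0,0,0],[0,0,0]]]'
```

```text
clock: 10.78
tcp_pos: [0.4824, -0.1983, 0.1311]
orientation: [0.0, 0.995, -0.098, 0.0]
force: [-0.8, -0.3, 0.3]
grip_width: 0.0388
grasp_force: 0.0
clock: 10.95
tcp_pos: [0.4823, -0.1985, 0.1311]
orientation: [0.0, 0.995, -0.098, 0.0]
force: [-1.3, -1.4, 1.4]
grip_width: 0.0367
grasp_force: 0.7
clock: 11.12
tcp_pos: [0.4822, -0.1985, 0.1309]
orientation: [0.0, 0.995, -0.098, 0.0]
force: [-1.1, -2.3, 1.0]
grip_width: 0.0347
grasp_force: 1.1
```

```bash
python3 -m pendant '[[0.59,[0,0.12,0],[0,0,0]],[0.59,[0,0,0],[0,0,0]]]'
python3 -m pendant '[[0.62,[0,0,0],[0,0,0]],[0.7,[0,0,0],[0,0,0]],[0.8,[0,0,0],[0,0,0]],[0.8,[0,0,0],[0,0,0]]]' 25
```

```text
clock: 11.28
tcp_pos: [0.482, -0.1995, 0.1308]
orientation: [-0.0, 0.995, -0.098, -0.0]
force: [-0.2, 0.4, 0.8]
grip_width: 0.0348
grasp_force: 0.0
clock: 11.62
tcp_pos: [0.482, -0.1995, 0.1308]
orientation: [0.0, 0.995, -0.098, -0.0]
force: [-1.3, -0.9, 2.4]
grip_width: 0.0316
grasp_force: 24.6
```

```bash
cat > arc.py <<'E'
from h import *
def pose(t,k=.5,h=.010):
    g=np.array([-.121*np.cos(t)+.008*np.sin(t),.121*np.sin(t)+.008*np.cos(t)])
    f=k*t; a=np.array([-np.sin(f),-np.cos(f)]); return g-h*a, np.array([np.cos(f),-np.sin(f)]),a
T=np.linspace(0,.8,21)
for i in range(20):
    p0,x,a=pose(T[i]);p1=pose(T[i+1])[0];d=(p1-p0)*100
    print(i+1,round(d@x,2),round(d@a,2),-.02)
E
python3 arc.py; python3 -c "
from h import *
print(ctrl.read_state()['q'].round(2))"
```

```text
1 0.06 -0.48 -0.02
2 0.07 -0.48 -0.02
3 0.08 -0.48 -0.02
4 0.09 -0.48 -0.02
5 0.1 -0.48 -0.02
6 0.11 -0.48 -0.02
7 0.12 -0.47 -0.02
8 0.13 -0.47 -0.02
9 0.14 -0.47 -0.02
10 0.15 -0.47 -0.02
11 0.16 -0.47 -0.02
12 0.17 -0.46 -0.02
13 0.18 -0.46 -0.02
14 0.18 -0.46 -0.02
15 0.19 -0.45 -0.02
16 0.2 -0.45 -0.02
17 0.21 -0.45 -0.02
18 0.22 -0.44 -0.02
19 0.23 -0.44 -0.02
20 0.24 -0.43 -0.02
[ 0.57  0.41 -0.28  1.97  0.16  0.78 -1.57]
```

```bash
python3 -m pendant '[[0.8,[0.06,0,-0.48],[0,-0.02,0]],[0.8,[0.07,0,-0.48],[0,-0.02,0]],[0.8,[0.08,0,-0.48],[0,-0.02,0]],[0.8,[0.09,0,-0.48],[0,-0.02,0]],[0.8,[0,0,0],[0,0,0]]]'
python3 -m pendant '[[0.8,[0.10,0,-0.48],[0,-0.02,0]],[0.8,[0.11,0,-0.48],[0,-0.02,0]],[0.8,[0.12,0,-0.47],[0,-0.02,0]],[0.8,[0.13,0,-0.47],[0,-0.02,0]],[0.8,[0,0,0],[0,0,0]]]'
python3 -c "
from h import *
p,d=cams.snapshot('side');cv2.imwrite('pics/side2.png',cv2.resize(p[130:240,290:420,::-1],None,fx=5,fy=5,interpolation=cv2.INTER_CUBIC))"
```

```text
clock: 12.03
tcp_pos: [0.4859, -0.2001, 0.1502]
orientation: [-0.004, 0.994, -0.098, -0.04]
force: [-2.9, 0.4, -1.6]
grip_width: 0.0319
grasp_force: 25.2
clock: 12.45
tcp_pos: [0.4924, -0.2013, 0.1683]
orientation: [-0.008, 0.992, -0.098, -0.08]
force: [-3.1, -0.8, -1.2]
grip_width: 0.0319
grasp_force: 25.4
```

View pics/side2.png

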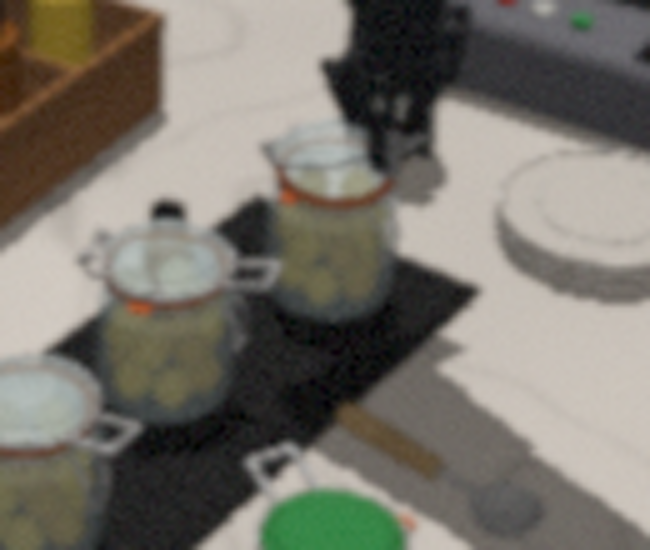

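The lid is swinging open, the jar is still standing in place, and the forces are small. I'll continue with slightly less forward motion.

```bash
python3 -m pendant '[[0.8,[0.11,0,-0.47],[0,-0.02,0]],[0.8,[0.13,0,-0.47],[0,-0.02,0]],[0.8,[0.15,0,-0.47],[0,-0.02,0]],[0.8,[0.16,0,-0.46],[0,-0.02,0]],[0.8,[0.18,0,-0.46],[0,-0.02,0]],[0.8,[0.18,0,-0.46],[0,-0.02,0]],[0.8,[0,0,0],[0,0,0]]]'
python3 -m pendant '[[0.8,[0.19,0,-0.45],[0,-0.02,0]],[0.8,[0.20,0,-0.45],[0,-0.02,0]],[0.8,[0.21,0,-0.45],[0,-0.02,0]],[0.8,[0,0,0],[0,0,0]]]'
python3 -m pendant '[[0.8,[0.22,0,-0.44],[0,-0.02,0]],[0.8,[0.23,0,-0.44],[0,-0.02,0]],[0.8,[0.24,0,-0.43],[0,-0.02,0]],[0.8,[0,0,0],[0,0,0]],[0.8,[0,0,0],[0,0,0]]]'
python3 - <<'E'
from h import *
s=ctrl.read_state();M=rot(s['orientation']);y=-.196;L=np.array([.5484,-.211]);
g=s['tcp_pos']+.010*M[:,2];H=np.array([*(L+.054*np.array([np.cos(y),np.sin(y)])),.113]);r=H-g
hx=np.hypot(r[0],r[1]);print("radius",np.linalg.norm(r),"theta",np.arctan2(-r[2],hx)-np.arctan2(8,121))
for n,a,b in(("side",(130,240),(290,420)),("top",(145,235),(250,430))):
    p,d=cams.snapshot(n);cv2.imwrite(f'pics/{n}3.png',cv2.resize(p[a[0]:a[1],b[0]:b[1],::-1],None,fx=4.4,fy=4.4,interpolation=cv2.INTER_CUBIC))
E
```

```text
clock: 13.08
tcp_pos: [0.5068, -0.2043, 0.1932]
orientation: [-0.014, 0.985, -0.097, -0.139]
force: [-1.5, -1.4, -2.0]
grip_width: 0.0317
grasp_force: 26.1
clock: 13.42
tcp_pos: [0.5162, -0.2061, 0.2042]
orientation: [-0.017, 0.981, -0.096, -0.168]
force: [-1.8, -1.1, -2.1]
grip_width: 0.0317
grasp_force: 26.4
clock: 13.83
tcp_pos: [0.5264, -0.2082, 0.2138]
orientation: [-0.019, 0.975, -0.096, -0.197]
force: [0.3, -1.6, -3.2]
grip_width: 0.0316
grasp_force: 26.7
radius 0.12161099049121576 theta 0.7865876944031481
```

View pics/side3.png

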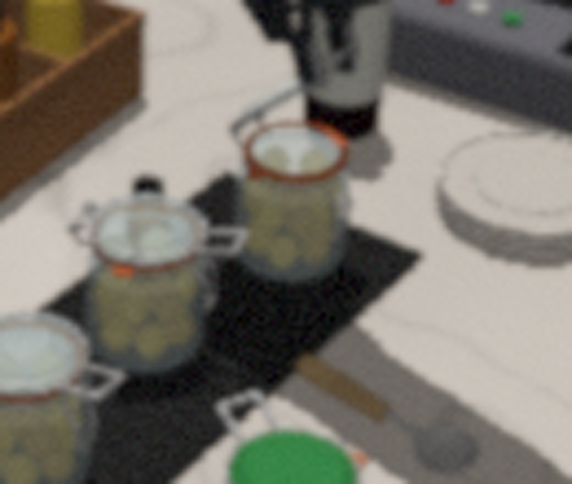

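View pics/top3.png

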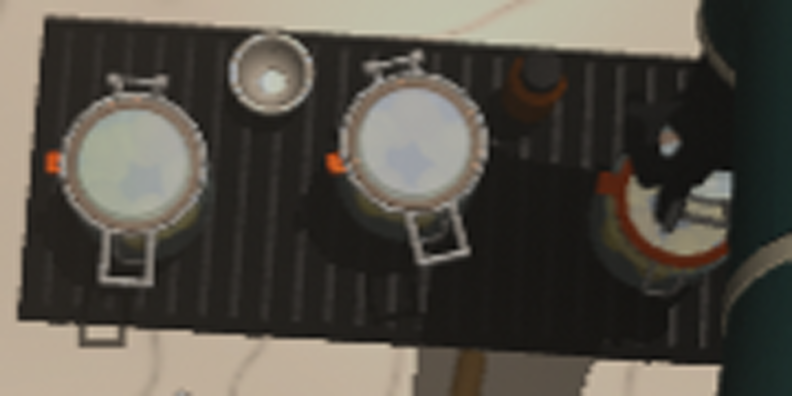

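The side view shows jar 3's lid open at about 45° and held at the loop, with its hinge at (235,130) and its rim clear. The top view shows the jar still at its spot, and the other jars, dish and pepper unmoved. I'm handing it in.

```bash
python3 -c "
from h import *
print(ctrl.close_job())"
```

```text
the job is handed in; nothing more can be done
None
```

I tapped the three lids from left to right; only the rightmost gave, and I handed the job in with the arm holding that lid open at about 45° (0.79 rad), all three jars upright, that jar within about 1 mm of where it stood, and the other two not visibly moved.

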